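# Shut and lock the filter panel of the bench dust extractor

### The job

The green filter panel on top of the dust extractor stands ajar: first push it down shut, then set a fingertip in the slot of its round black fastener and turn it clockwise a quarter turn, right to its stop, so that the panel is locked. Only push with the fingers: grip and lift nothing, and leave the other things on the bench and on the extractor where they are.

Things in the scene. Friction and masses are not known exactly. Their poses are not given: they have to be found in the camera images.
- extractor: grey sheet-steel bench dust extractor, fixed to the bench: 300 mm deep (x), 360 mm wide (y), flat deck 125 mm above the bench. Origin at the middle of its underside; x points from its intake grille (front) to its rear, z up. The green filter panel lies on the deck, hinged at its rear edge; the deck right of the panel (y below -90 mm) carries the wax tin.
- panel (a joint): opening angle of the filter panel about its rear hinge, rad: 0 shut (flat on the deck, its hard stop), grows as the front edge rises; it starts between 0.25 and 0.5. The hinge is stiff: the panel stays where it is left, and 2 to 6 N downward near the front edge moves it.
- panel_hinge (a point): middle of the hinge axis, level with the panel's underside: at x 125, y 35, z 125 mm from the extractor's origin. The hinge axis runs along the extractor's y. The frame is the panel's own: the panel is 12 mm thick (z 0 to 12 mm), 250 mm wide (y -125 to 125 mm) and runs from the hinge to its front edge at x = -230 mm.
- panel_push (a point): bare spot on the panel's top face near its front left corner (x -205, y 85, z 12 mm in the frame of panel_hinge), clear of the fastener: a good place to push down. Moves and tilts with the panel; z is the face's outward normal.
- fastener_top (a point): centre of the top of the round black quarter-turn fastener, on its axis, at x -180, y 0, z 28 mm in the frame of panel_hinge (153 mm above the bench with the panel shut). The dial is 88 mm across and stands 16 mm above the panel's face, too wide to grip. The point turns with the dial: y runs along its finger slot, z is the turning axis, pointing out of the panel.
- finger_slot: the finger slot in the dial, turning with it: origin at the centre of the yellow floor of the finger slot, 13 mm below fastener_top and 3 mm above the panel's face; same axes. It runs straight across the dial through its centre, along y: 34 mm wide (x) and 70 mm long, closed at both ends by the 5 mm rim, open at the top.
- fastener (a joint): turn of the fastener, rad, growing clockwise from above: 0 open (slot parallel to the panel's front edge, at the red marks), 1.571 locked at a hard stop (slot front to back, at the white mark; a cam dog is hooked under the deck). Starts at 0 to 0.3, stays where it is left, takes 0.15 N m to turn (7 N at 20 mm radius). Beyond 0.6 with the panel up, the dog would foul the deck.
- wax_tin: flat brass-coloured wax tin, 63 mm across and 38 mm high, standing on the extractor's deck beside the panel; to be left alone. Origin at the middle of its underside.
- paint_can: blue paint can, 72 mm across and 85 mm high, standing on the bench; to be left alone. Origin at the middle of its underside.
- glue_bottle: white glue bottle with an orange cap, 52 mm across and 150 mm high, standing on the bench; to be left alone. Origin at the middle of its underside.
- stain_jar: amber glass jar with a dark cap, 60 mm across and 75 mm high, standing on the bench; to be left alone. Origin at the middle of its underside.
- neck_blank: pale wooden instrument-neck blank, about 200 x 44 x 24 mm, lying on the bench; to be left alone. Origin at the middle of its underside.
- handpiece: orange rotary-carver handpiece, 27 mm thick and 150 mm long, lying on the bench; to be left alone. Origin at the middle of its underside.
- gouge: wood-carving gouge with a turned wooden handle, 210 mm long and 27 mm thick, lying on the bench; to be left alone. Origin at the middle of its underside.

How it is judged:
By the outcome, as a careful person would: the job done as asked, in the order asked, and still so for the second after the job is handed in, with the robot touching nothing.
It also fails if it takes over 48 s, if anything falls off the work surface, if the arm or the gripper's body presses on something with over 40 N, if the wrist force passes 120 N, or if a joint passes its speed limit or range.

### The arm

A 6-joint arm with a two-finger parallel gripper is mounted at the origin on the work surface. World frame = base frame: x ahead of the robot, y to its left, z up, the work surface at z = 0. Lengths are in m, angles in rad, forces in N, time in s.
With the tool pointing down it reaches from about 0.3 to 0.775 m from the base axis. Payload 14.6 kg.
Tool frame: the origin (TCP) lies midway between the tips of the shut fingers; the grasp point (between the pads) lies 19 mm behind it (ctrl.tcp_to_grasp is the z of the grasp point in the tool frame, in m); z points along the fingers, y is the line along which they close (so a half turn about z gives the same grasp; the last joint's range is limited). The gripper opens to 94 mm and grips with 3 to 60 N. Pads are 16 mm wide; open, the fingers measure 119 mm over their backs; the gripper's body (75 mm by 177 mm) begins 78 mm behind the grasp point.
Start: joints at [1.187, 0.3, 1.521, -0, 1.321, -0.067], TCP at [0.171, 0.523, 0.205] pointing down, gripper open.
Joint ranges: [-3.03, 3.03], [-0.79, 2.21], [0.23, 2.52], [-1.04, 4.18], [0, 3.07], [-2.55, 2.55]. Speed limits (rad/s): [2.22, 2.22, 2.57, 3.14, 3.14, 3.14].

### API

Orientations are given as [roll, pitch, yaw] about the fixed x, y, z axes, in that order (R = Rz(yaw) Ry(pitch) Rx(roll)).
In Python, from station import monitor, camera, ctrl gives the robot as it stands.
- The arm moves only by the tool apply_moves, never from a script. Its argument "plan" is one flat list of numbers, 4 for each row, row after row: the shift along the tool's x, y, z in mm, then the turn about the tool's z in rad. In form: [dx, dy, dz, spin, dx, dy, dz, spin, ...]. A call has 1 to 20 rows; each row shifts and turns the commanded pose from where the row before left it, along the tool's axes as they then stand; what a row does not reach is not made up. A row lasts 1/10 s, in which the tool goes at most 50 mm and 8.59 degrees, less where a joint would pass 70% of its speed; a pose out of reach is approached as far as the arm can. A call is refused whole if a number of a shift passes 50 or a number of a turn 0.15, either way. A call with a gripper value outside its range is refused whole. "hand" is the gripper command: -1 is shut, 1 is fully open, values between are in proportion, set as the call begins (left out, the last holds). The fingers move at their own pace and stop on an object; "squeeze" is the grip in N (left out, the last holds). Time passes only in rows, so rows that do not move let the fingers close. It gives the time, the measured TCP pose, the force, the opening and the grip force at its end, in the units of the state.
- monitor.get_obs(): the state, without advancing time (a new reading comes with each control period).
- camera(name): name is "scene" or "top" or "wrist"; returns a dict with "image" (420x560x3 uint8, red, green, blue), "range_z" (420x560 float32, m along the optical axis (not along the pixel's ray), 0 where there is no reading), "mtx" (3x3 intrinsics, pixels), "distortion" ([k1, k2, p1, p2, k3] as OpenCV has them; the pictures are not rectified), "rvec" (rotation vector, rad) and "tvec" (3), from world to camera coordinates, as OpenCV has them. Camera axes: x right, y down, z forward; pixel columns grow to the right and rows downward; lengths in m; the calibration is good to about 2 mm. A picture is of the moment at which its call begins.
- ctrl.hand_in(): hands the job in; it is judged then, once.
The state is a dict: "time_s": time; "qpos": joint angles; "joint_vel": joint speeds; "tau": joint torques, N m; "ee_pos": TCP position; "eef_rot": TCP orientation; "force": force on the tool from outside, world axes, zero at the start; "moment": the same for the moment, N m; "grip_width": finger opening in m; "grip_force": force on a finger pad.
Only numpy, scipy, OpenCV 4.12 (cv2) and the standard library are available. Lean on these libraries where they do the work, as an engineer would, in place of code of your own. Each camera call takes 0.05 s, during which the arm holds its last target. There are 200 camera calls.

## Working session

There is one attempt and no reset: what is moved stays moved. The work goes in short steps, Python scripts to look and compute and a tool call to move; the robot and the scene stay as the last step left them, time stands still between calls to the robot, and variables do not carry over. Pictures are saved under pics/ and viewed, at most 10 in all, crops included, and the job is handed in when it is done.

Besides the shell and the picture viewer there is one more tool, called after ">>>" as name(argument=value, ...) on one line, values as JSON. apply_moves: Moves the arm, as the interface text tells. Its arguments: {"type":"object","properties":{"plan":{"type":"array","items":{"type":"number"}},"hand":{"type":"number"},"squeeze":{"type":"number"}},"required":["plan"]}

```bash
mkdir -p pics; ls; cat > h.py <<'E'
import numpy as np, cv2
from station import monitor, camera, ctrl
def snap(n,f):
    c=camera(n); cv2.imwrite('pics/'+f+'.png',c['image'][:,:,::-1]); np.savez('pics/'+f,**{k:np.array(v) for k,v in c.items()}); return c
def pts(c):
    h,w=c['range_z'].shape; u,v=np.meshgrid(np.arange(w),np.arange(h))
    p=cv2.undistortPoints(np.stack([u,v],-1).reshape(-1,1,2).astype(np.float64),c['mtx'],c['distortion']).reshape(h,w,2)
    z=c['range_z'].astype(float); P=np.dstack([p*z[...,None],z])
    R=cv2.Rodrigues(c['rvec'])[0]; return (P-c['tvec'].reshape(3))@R
E
python3 - <<'E'
from h import *
o=monitor.get_obs(); print(o)
snap('top','t0'); snap('scene','s0')
E
```

```text
pics
{'time_s': 0.0, 'qpos': array([ 1.18737334e+00,  3.00469801e-01,  1.52157785e+00, -1.38358512e-05,
        1.32070284e+00, -6.66077977e-02]), 'joint_vel': array([-6.00062183e-04,  8.63418562e-04,  2.55715915e-05, -1.51751526e-03,
        2.24944338e-03,  1.38473993e-04]), 'tau': array([ 1.60855368e-03, -5.31804156e+01, -3.52741027e+01,  7.08844280e-02,
        2.42916163e-02, -1.35237083e-04]), 'ee_pos': array([0.1712598 , 0.5223802 , 0.20488841]), 'eef_rot': array([-3.14043648e+00, -6.36927206e-05,  2.82478086e+00]), 'force': array([-0.59380904,  0.58334015, -0.21491068]), 'moment': array([0.00577093, 0.03373317, 0.00927798]), 'grip_force': 0.0, 'grip_width': 0.0937632267802301}
```

View pics/t0.png

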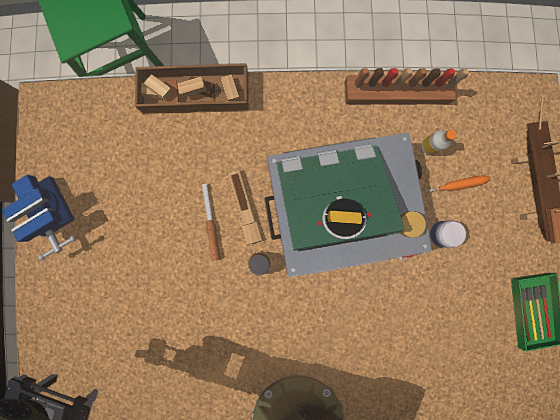

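View pics/s0.png

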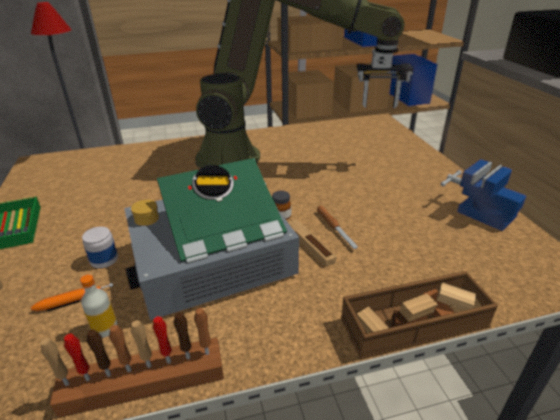

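The top view shows the extractor's deck corners at about (268,155), (408,133), (430,248) and (288,273). The dial is at (346,218), its slot nearly parallel to the front edge, and the tin is at (413,224). In the scene view the panel is ajar, hinged on the side away from the robot.

```bash
cat >> h.py <<'E'
def load(f): return dict(np.load('pics/'+f+'.npz'))
E
python3 - <<'E'
from h import *
c=load('t0'); P=pts(c); im=c['image'].astype(int)
uu,vv=np.meshgrid(np.arange(560),np.arange(420))
roi=(uu>255)&(uu<445)&(vv>120)&(vv<285)
X,Y,Z=P[...,0],P[...,1],P[...,2]
m=roi&(abs(Z-.125)<.005)
m=cv2.morphologyEx(m.astype(np.uint8),cv2.MORPH_OPEN,np.ones((3,3)))
r=cv2.minAreaRect((P[m>0][:,:2]*1000).astype(np.float32)); print('deck rect',r,cv2.boxPoints(r).tolist(), np.median(Z[m>0]))
# corners by pixel
for u,v in [(268,155),(408,133),(430,248),(288,273)]: print(P[v-3:v+4,u-3:u+4].reshape(-1,3)[P[v-3:v+4,u-3:u+4,2].argmax()].round(3), end=' ')
g=roi&(im[...,1]>im[...,0]+25)&(im[...,1]>im[...,2]+5)&(Z>.13)
print(g.sum()); A=P[g]
for _ in range(5):
    co=np.linalg.lstsq(np.c_[A[:,:2],np.ones(len(A))],A[:,2],rcond=None)[0]
    e=A[:,2]-np.c_[A[:,:2],np.ones(len(A))]@co; A=A[abs(e)<.006]
print('plane',co,'tilt',np.arctan(np.hypot(*co[:2])),'dir',np.arctan2(-co[1],-co[0]),len(A),e.std())
y=roi&(im[...,0]>150)&(im[...,1]>110)&(im[...,2]<70)
n,l,st,ce=cv2.connectedComponentsWithStats(y.astype(np.uint8))
for i in range(1,n):
    if st[i,4]>50:
        Q=P[l==i]; print(st[i],ce[i],Q.mean(0), cv2.minAreaRect((Q[:,:2]*1000).astype(np.float32)))
cv2.imwrite('pics/crop.png',cv2.resize(c['image'][125:280,260:440,::-1],None,fx=4,fy=3.8,interpolation=cv2.INTER_CUBIC))
for (u,v) in [(413,224),(450,233),(440,143),(260,263)]: print(u,v,P[v,u].round(3))
E
```

```text
deck rect ((584.611083984375, -131.17715454101562), (302.0361328125, 361.9060363769531), 8.772643089294434) [[407.76190185546875, 24.6265869140625], [462.95758056640625, -333.04559326171875], [761.4602661132812, -286.98089599609375], [706.2645874023438, 70.6912841796875]] 0.12543555157801933
[0.702 0.064 0.128] [ 0.749 -0.28   0.128] [ 0.471 -0.33   0.129] [0.415 0.021 0.13 ] 7009
plane [-0.44383269 -0.04518254  0.44866067] tilt 0.41962811590153226 dir 0.10145134350685223 3335 0.0016654572263806453
[330 211  32  13 346] [345.44219653 216.80635838] [ 0.54850668 -0.10403385  0.21665988] ((543.0946044921875, -40.06916046142578), (33.829002380371094, 199.0432586669922), 4.719166278839111)
413 224 [ 0.53  -0.275  0.163]
450 233 [ 0.506 -0.4    0.082]
440 143 [ 0.736 -0.373  0.106]
260 263 [0.439 0.093 0.075]
```

View pics/crop.png

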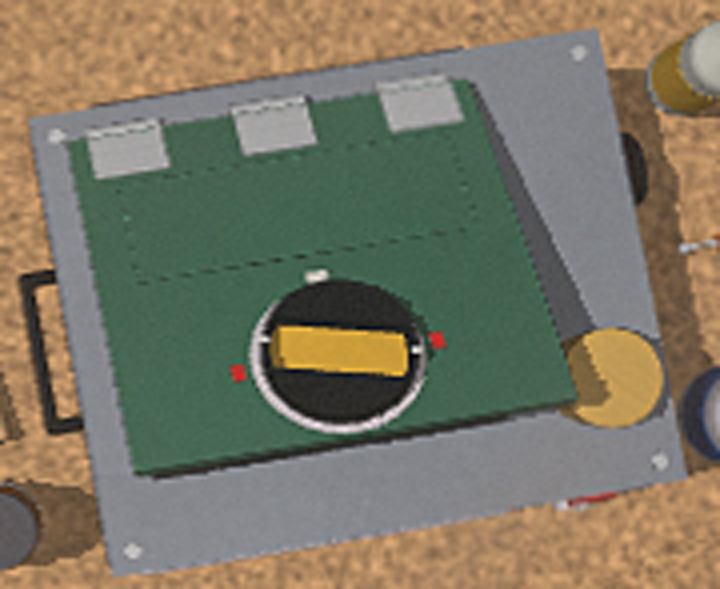

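The enlarged crop shows the dial at (338,352) and the slot running from about (275,340) to (408,358), roughly 0.28 rad clockwise of the front edge. The extractor sits at about (0.585, -0.131) with yaw 0.153, and the panel angle is about 0.42. I'll raise the tool, shut the fingers and go above the push spot.

>>> apply_moves(plan=[0,0,-47,-0.09,0,0,-47,-0.09,-22,-27,0,0,-22,-27,0,0,-22,-27,0,0,-22,-27,0,0,-22,-27,0,0,-22,-27,0,0,-22,-27,0,0,-22,-27,0,0,-22,-27,0,0,-22,-27,0,0,-22,-27,0,0,-22,-27,0,0,-22,-27,0,0,-22,-27,0,0,-22,-27,0,0,-22,-27,0,0,-22,-27,0,0,-22,-27,0,0], hand=-1, squeeze=20)

```text
time_s: 2.1
ee_pos: [0.4978, -0.0143, 0.2992]
eef_rot: [3.142, -0.0, 3.005]
force: [0.9, 0.5, 0.1]
grip_width: 0.0005
grip_force: 0.0
```

```bash
cat >> h.py <<'E'
from scipy.spatial.transform import Rotation as Ro
C=np.array([.5846,-.1312,0]); YAW=.153; RE=Ro.from_euler('z',YAW).as_matrix()
H=C+RE@[.125,.035,.125]
def panel(p,th): # p mm in hinge frame -> world
    x,y,z=np.array(p)/1000; return H+RE@[x*np.cos(th)+z*np.sin(th),y,-x*np.sin(th)+z*np.cos(th)]
def to(t):
    o=monitor.get_obs(); R=Ro.from_euler('xyz',o['eef_rot']).as_matrix()
    print('t',round(o['time_s'],2),'pos',o['ee_pos'].round(4),'rot',o['eef_rot'].round(3),'F',o['force'].round(1),'M',o['moment'].round(2),'w',round(o['grip_width'],4))
    print('tool mm',(R.T@(np.array(t)-o['ee_pos'])*1000).round(1))
E
python3 - <<'E'
from h import *
for th in (.42,0): print(panel([-205,85,12],th).round(4)); to(panel([-205,85,12],th))
to(panel([-180,0,28],0)); print(panel([-180,0,28],0))
c=snap('wrist','w0')
E
```

```text
[ 0.5097 -0.0213  0.2195]
t 2.1 pos [ 0.4978 -0.0143  0.2992] rot [ 3.142 -0.     3.005] F [0.9 0.5 0.1] M [ 0.04 -0.    0.01] w 0.0005
tool mm [-12.7  -5.4  79.7]
[ 0.4872 -0.0248  0.137 ]
t 2.1 pos [ 0.4978 -0.0143  0.2992] rot [ 3.142 -0.     3.005] F [0.9 0.5 0.1] M [ 0.04 -0.    0.01] w 0.0005
tool mm [  9.  -11.9 162.2]
t 2.1 pos [ 0.4978 -0.0143  0.2992] rot [ 3.142 -0.     3.005] F [0.9 0.5 0.1] M [ 0.04 -0.    0.01] w 0.0005
tool mm [-39.3 -86.2 146.2]
[ 0.52490836 -0.10499107  0.153     ]
```

View pics/w0.png

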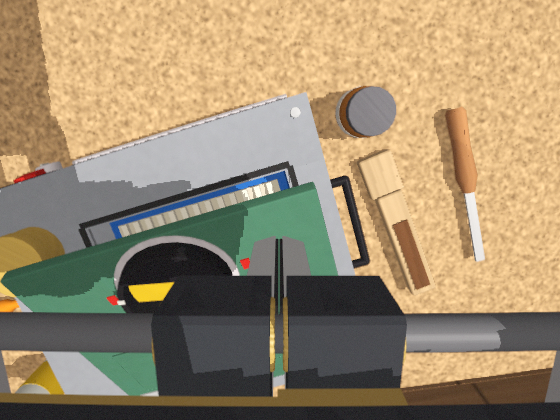

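The wrist view shows the fingertips at about (280,245), above the panel's front left corner at (318,185) and clear of the dial. I'll go down to contact.

>>> apply_moves(plan=[-4,-2,17,0,-4,-2,17,0,-4,-1,17,0,0,0,16,0,0,0,5,0,1,0,4,0,2,-1,4,0,2,0,4,0])

```text
time_s: 2.95
ee_pos: [0.5036, -0.0198, 0.2159]
eef_rot: [3.142, 0.002, 3.005]
force: [1.4, -0.7, 2.4]
grip_width: 0.0
grip_force: 0.8
```

```bash
python3 - <<'E'
from h import *
to(panel([-205,85,12],0))
E
```

```text
t 2.95 pos [ 0.5036 -0.0198  0.2159] rot [3.142e+00 2.000e-03 3.005e+00] F [ 1.4 -0.7  2.4] M [-0.15 -0.22 -0.03] w 0.0
tool mm [15.7 -7.2 78.9]
```

>>> apply_moves(plan=[2,-0.5,5,0,2,-0.5,5,0,2,-0.5,5,0,1,-0.5,5,0,1,-0.5,5,0,1,-0.5,5,0,1,-0.5,5,0,1,-0.5,5,0,1,-0.5,5,0,1,-0.5,5,0,1,-0.5,5,0,1,-0.5,5,0,0,-0.5,5,0,0,0,5,0,0,0,4,0,0,0,3,0,0,0,2,0])

```text
time_s: 4.65
ee_pos: [0.4878, -0.0242, 0.137]
eef_rot: [-3.141, 0.0, 3.005]
force: [-12.4, 1.9, 28.8]
grip_width: 0.0005
grip_force: 13.9
```

```bash
python3 - <<'E'
from h import *
to(panel([-205,85,12],0))
E
```

```text
t 4.65 pos [ 0.4878 -0.0242  0.137 ] rot [-3.141  0.     3.005] F [-12.4   1.9  28.8] M [0.17 2.49 0.04] w 0.0005
tool mm [ 0.4 -0.7 -0. ]
```

The panel is down: the tip is at z 0.137 with 29 N. Now I'll rise, go behind the dial and look at its slot.

>>> apply_moves(plan=[0,0,-20,0,0,0,-25,0,0,0,-25,0,0,0,-25,0,-15,-10,-20,0,-15,-10,0,0,-15,-10,0,0,-15,-10,0,0,-15,-10,0,0,-15,-10,0,0,-10,-10,0,0,0,-10,0,0,0,0,0,0], hand=-0.36)

```text
time_s: 5.95
ee_pos: [0.5755, -0.1179, 0.2511]
eef_rot: [-3.142, -0.0, 3.004]
force: [0.1, 1.3, 0.3]
grip_width: 0.0298
grip_force: 0.0
```

```bash
python3 - <<'E'
from h import *
to(panel([-180,0,28],0))
for n in ('wrist','top'):
    c=snap(n,n+'1'); P=pts(c); im=c['image'].astype(int); Z=P[...,2]
    f=panel([-180,0,15],0)
    near=np.hypot(P[...,0]-f[0],P[...,1]-f[1])<.06
    y=near&(im[...,0]>120)&(im[...,1]>85)&(im[...,2]<.45*im[...,0])&(Z>.13)&(Z<.16)
    Q=P[y]; print(n,y.sum())
    if y.sum()>30:
        r=cv2.minAreaRect((Q[:,:2]*1000).astype(np.float32)); print(np.median(Q,0).round(4),r)
    d=np.hypot(*(P[...,:2]-panel([-180,0,28],0)[:2]).transpose(2,0,1))
    t=(d<.055)&(abs(Z-.153)<.005); 
    if t.sum()>30: print('dial top',cv2.minEnclosingCircle((P[t][:,:2]*1000).astype(np.float32)),np.median(P[t][:,2]))
E
```

```text
t 5.95 pos [ 0.5755 -0.1179  0.2511] rot [-3.142 -0.     3.004] F [0.1 1.3 0.3] M [ 0.02 -0.05  0.02] w 0.0298
tool mm [51.8  5.9 98.1]
wrist 4186
[ 0.5256 -0.1053  0.1415] ((526.05029296875, -104.17814636230469), (116.67359924316406, 36.44332504272461), 85.52088165283203)
dial top ((525.789306640625, -105.1286392211914), 44.12944412231445) 0.15460189718444117
top 197
[ 0.5273 -0.0865  0.1408] ((527.5278930664062, -86.76559448242188), (35.74406433105469, 33.22475051879883), 81.71622467041016)
dial top ((525.3665771484375, -104.81558990478516), 44.59089279174805) 0.1535555245952644
```

View pics/wrist1.png

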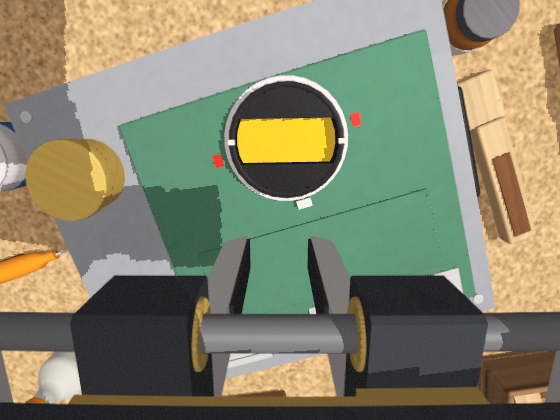

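The wrist view shows the panel flat. The yellow slot runs horizontally (237–335, row 140), parallel to the line between the fingertips at (240,245) and (320,245), so no spin is needed. The dial centre is about (0.5256, -0.105). I'll centre over it and lower both fingertips into the slot.

>>> apply_moves(plan=[13,1.5,0,0,13,1.5,0,0,13,1.5,0,0,12,1.5,0,0,0,0,20,0,0,0,20,0,0,0,20,0,0,0,20,0,0,0,10,0,0,0,8,0,0,0,6,0,0,0,3,0,0,0,0,0])

```text
time_s: 7.35
ee_pos: [0.5262, -0.1041, 0.1445]
eef_rot: [-3.142, 0.0, 3.005]
force: [-0.4, 0.0, -0.4]
grip_width: 0.0302
grip_force: 0.0
```

```bash
python3 - <<'E'
from h import *
to([.5256,-.105,.143])
E
```

```text
t 7.35 pos [ 0.5262 -0.1041  0.1445] rot [-3.142  0.     3.005] F [-0.4  0.  -0.4] M [ 0.02 -0.03 -0.01] w 0.0302
tool mm [ 0.5 -0.9  1.5]
```

>>> apply_moves(plan=[0.5,-1,0,0.1,0,0,0,0.1,0,0,0,0.1,0,0,0,0.1,0,0,0,0.1,0,0,0,0.1,0,0,0,0.1,0,0,0,0.1,0,0,0,0.1,0,0,0,0.1,0,0,0,0.1,0,0,0,0.1,0,0,0,0.1,0,0,0,0.1])

```text
time_s: 8.75
ee_pos: [0.5258, -0.1048, 0.145]
eef_rot: [3.141, -0.0, 1.601]
force: [-0.5, 0.6, 0.5]
grip_width: 0.0303
grip_force: 2.8
```

```bash
python3 - <<'E'
from h import *
to([.5256,-.105,.143])
E
```

```text
t 8.75 pos [ 0.5258 -0.1048  0.145 ] rot [ 3.141 -0.     1.601] F [-0.5  0.6  0.5] M [0.25 0.16 0.2 ] w 0.0303
tool mm [-0.2 -0.2  2. ]
```

Turning, with a couple of about 0.2 N m. Continuing to the stop.

>>> apply_moves(plan=[0,0,0,0.08,0,0,0,0.08,0,0,0,0.05,0,0,0,0.05])

```text
time_s: 9.15
ee_pos: [0.5258, -0.105, 0.145]
eef_rot: [3.141, -0.0, 1.343]
force: [1.3, 1.2, 0.2]
grip_width: 0.0304
grip_force: 5.8
```

```bash
python3 - <<'E'
from h import *
to([.5256,-.105,.143])
E
```

```text
t 9.15 pos [ 0.5258 -0.105   0.145 ] rot [ 3.141 -0.     1.343] F [1.3 1.2 0.2] M [ 0.13 -0.09  0.39] w 0.0304
tool mm [-0.  -0.2  2. ]
```

>>> apply_moves(plan=[0,0,0,0.04,0,0,0,0.04,0,0,0,0])

```text
time_s: 9.45
ee_pos: [0.526, -0.105, 0.1453]
eef_rot: [3.14, -0.0, 1.265]
force: [0.2, 0.6, 3.8]
grip_width: 0.0298
grip_force: 20.3
```

```bash
python3 - <<'E'
from h import *
to([.5256,-.105,.143])
E
```

```text
t 9.45 pos [ 0.526  -0.105   0.1453] rot [ 3.14  -0.     1.265] F [0.2 0.6 3.8] M [0.24 0.07 1.  ] w 0.0298
tool mm [-0.2 -0.4  2.3]
```

The moment rose to 1.0 N m, so the dial is at its stop. I'll free the fingers with a small back-spin inside the slot's play, lift out and check.

>>> apply_moves(plan=[0,0,0,-0.1,0,0,0,-0.1,0,0,0,-0.1,0,0,-5,0,0,0,-10,0,0,0,-20,0,0,0,-30,0,0,0,-30,0,0,-20,-20,0,0,-30,0,0,0,-30,0,0,0,-30,0,0,0,-30,0,0,0,0,0,0])

```text
time_s: 10.85
ee_pos: [0.3837, -0.1042, 0.2608]
eef_rot: [3.14, 0.001, 1.562]
force: [0.2, -0.3, -0.2]
grip_width: 0.0302
grip_force: 0.0
```

```bash
python3 - <<'E'
from h import *
to([.5256,-.105,.143])
c=snap('top','t2'); snap('scene','s2')
a=cv2.resize(c['image'][110:290,240:460,::-1],(660,540),interpolation=cv2.INTER_CUBIC); cv2.imwrite('pics/t2c.png',a)
P=pts(c); im=c['image'].astype(int); f=panel([-180,0,28],0)
d=np.hypot(P[...,0]-f[0],P[...,1]-f[1])<.05
y=d&(im[...,0]>120)&(im[...,1]>85)&(im[...,2]<.45*im[...,0])&(P[...,2]<.16)
print(y.sum(),cv2.minAreaRect((P[y][:,:2]*1000).astype(np.float32)),'expect deg',np.degrees(YAW))
E
```

```text
t 10.85 pos [ 0.3837 -0.1042  0.2608] rot [3.140e+00 1.000e-03 1.562e+00] F [ 0.2 -0.3 -0.2] M [-0.07  0.02 -0.04] w 0.0302
tool mm [  0.5 141.6 118.1]
401 ((524.761962890625, -106.16329956054688), (74.8416976928711, 31.869930267333984), 7.910884857177734) expect deg 8.766254265501596
```

View pics/t2c.png

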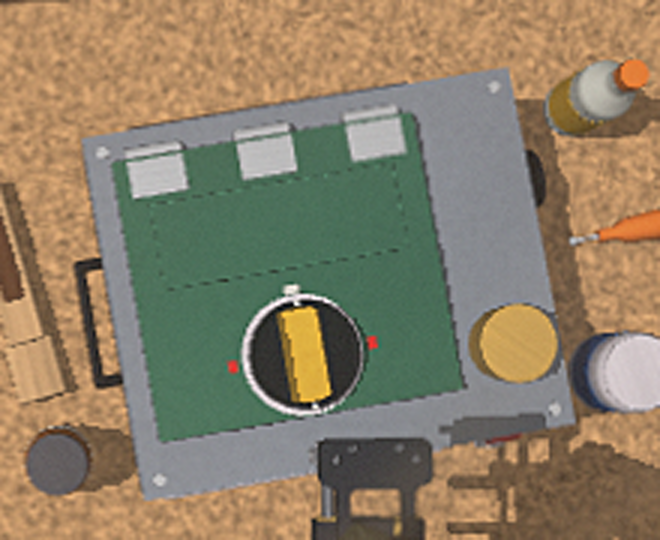

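The top crop shows the panel flat, the slot running front to back (291,300)–(316,410) with its index at the white mark (291,290), and the tin and other things in place. The gripper is clear of everything.

```bash
python3 -c "
from station import ctrl; print(ctrl.hand_in())"
```

```text
the job is handed in; nothing more can be done
None
```

The panel is pushed shut and its fastener is turned clockwise to its stop (1.0 N m felt there; slot at the white mark in the last picture); I used both fingertips in the slot rather than one, nothing else appears to have moved, and the job was handed in at about 11 s.

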